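# Spring check of a two-corner tilt mount

## Robot

A 7-joint arm with a two-finger parallel gripper is mounted at the origin on a cart in front of the work surface, level with it; the furniture and walls round the work are solid. World frame = base frame: x ahead of the robot, y to its left, z up, the work surface at z = 0. Lengths are in m, angles in rad, forces in N, time in s.
With the tool pointing down it reaches from about 0.4 to 0.75 m from the base axis. Payload 19.5 kg.
Tool frame: the origin (TCP) lies at the very end of the fingers, on their centre line; the grasp point (between the pads) lies hold_point_z behind it (hold_point_z is the distance from the TCP to the grasp point, in m); z points along the fingers, y is the line along which they close (so a half turn about z gives the same grasp; the last joint's range is limited). The gripper opens to 85 mm and grips with 20 to 120 N. Pads are 22 mm wide; open, the fingers measure 114 mm over their backs; the gripper's body (76 mm by 85 mm) begins 54 mm behind the grasp point. The pads swing forward as they close: fully open they stand 13 mm farther back than shut.
Start: joints at [1.133, 0.707, -0.028, 1.485, 0.022, 0.951, -0.075], TCP at [0.222, -0.531, 0.231] pointing down, gripper open.
Joint ranges: [-2.71, 2.71], [-0.32, 2.16], [-1.57, 1.52], [0, 2.45], [-1.46, 4.6], [0, 2.02], [-2.83, 2.83]. Speed limits (rad/s): [1.89, 1.89, 2.57, 2.57, 3.01, 3.01, 3.01].

## Interface

Orientations are given as a 3x3 rotation matrix whose columns are the frame's x, y, z axes.
In Python, from plant import sense, snapshot, camera_model, close_job, hold_point_z gives the robot as it stands.
- The arm moves only by the tool carry_out, never from a script. Its argument "increments" is one flat list of numbers, 7 for each row, row after row: the turn, a rotation vector about the tool's x, y, z in degrees, then the shift along the tool's x, y, z in m, then the opening, from 0 (shut) to 1 (fully open). In form: [ax, ay, az, tx, ty, tz, gripper, ax, ay, az, tx, ty, tz, gripper, ...]. A call has 1 to 8 rows; each row shifts and turns the commanded pose from where the row before left it, along the tool's axes as they then stand; what a row does not reach is not made up. A row lasts 1/12 s, in which the tool goes at most 41.7 mm and 7.16 degrees, less where a joint would pass 70% of its speed; a pose out of reach is approached as far as the arm can. A call with a gripper value outside its range is refused whole. The fingers move at their own pace and stop on an object; the grip force is fixed at half the most. Time passes only in rows, so rows that do not move let the fingers close. It gives the time, the measured TCP pose, the force, the opening and the grip force at its end, in the units of the state.
- sense(): the state, without advancing time (a new reading comes with each control period).
- snapshot(name): name is "scene" or "top" or "wrist"; returns the picture (384x512x3 uint8, red, green, blue); there is no depth.
- camera_model(name): a dict with "fovy" (degrees; the focal length in pixels is half the picture's height over the tangent of half this angle, whatever the lens; pixels are square), "cx", "cy" (the principal point, pixels), "R" (3x3) and "t" (3): a world point X has camera coordinates R X + t; the wrist camera has in their place "mount" (4x4, takes a point from camera to tool coordinates, whose origin is the TCP and whose axes are the flange's). Camera axes: x right, y down, z forward; pixel columns grow to the right and rows downward; lengths in m; the calibration is good to about 2 mm. A picture is of the moment at which its call begins: read the wrist's pose just before it. camera_model takes no time and is no camera call.
- close_job(): hands the job in; it is judged then, once.
The state is a dict: "time_s": time; "joint_positions": joint angles; "qd": joint speeds; "tau": joint torques, N m; "position": TCP position; "tcp_rot": TCP orientation; "ft_force": force on the tool from outside, world axes, zero at the start; "torque": the same for the moment, N m; "opening": finger opening in m; "gripper_force": force on a finger pad.
Only numpy, scipy, OpenCV 4.12 (cv2) and the standard library are available. Lean on these libraries where they do the work, as an engineer would, in place of code of your own. Each camera call takes 0.05 s, during which the arm holds its last target. There are 200 camera calls.

## Task

Check both springs of the tilting specimen mount with a fingertip: press the round pad on its left corner down until that corner's needle is level with the brass rider on its scale, without going past the rider, hold it there for at least one second, then let the corner spring fully back. Then do the same with the pad on the right corner and leave it sprung back too. Press one corner at a time, only touch and press, and leave the riders on the scales and the loose specimen, steel block and hex key lying round the mount where they are.

Things in the scene. Friction and masses are not known exactly. Their poses are not given: they have to be found in the camera images.
- mount: aluminium mount fixed to the worktop: spring-backed square plate, 100 x 100 x 8 mm, top 56 mm up, with a fixed 30 mm specimen in its middle (top 76 mm), on a pivot ball at its far corner. Origin on the worktop under the ball; at yaw 0 (it is within 0.4 rad) x points away from the robot, y left. Pads at (-50, 50) mm left, (-50, -50) right; needle ends at (-92, 92), (-92, -92)
- left_pad: round steel press pad, 22 mm across, 7 mm above the plate at the mount's near-left corner as seen from the robot, 70 mm from the pivot; origin at the centre of its top, 63 mm above the worktop at rest, z up. It sinks 6 to 16 mm until the needle is at the rider; its spring pushes back with 2 N at first, up to 12 N at the lowest rider
- right_pad: round steel press pad, 22 mm across, 7 mm above the plate at the mount's near-right corner as seen from the robot, 70 mm from the pivot; origin at the centre of its top, 63 mm above the worktop at rest, z up. It sinks 6 to 16 mm until the needle is at the rider; its spring pushes back with 2 N at first, up to 12 N at the lowest rider
- left_tip (a point): free end of the left corner's needle, a dark bar 3 mm wide, 4 mm high, pointing outward past the left pad, 130 mm from the pivot; at rest 52 mm above the worktop; sinks 1.86 mm for each mm the pad is pressed. A white upright scale plate (30 x 4 mm, top 80 mm above the worktop) stands on its far side from the robot
- right_tip (a point): free end of the right corner's needle, a dark bar 3 mm wide, 4 mm high, pointing outward past the right pad, 130 mm from the pivot; at rest 52 mm above the worktop; sinks 1.86 mm for each mm the pad is pressed. A white upright scale plate (30 x 4 mm, top 80 mm above the worktop) stands on its far side from the robot
- left_mark (a point): inner end, at half height, of the brass rider (9 mm high) clipped on the left scale's outer edge, just beyond the needle's end. Needle at the rider: its tip is level with this point within half the rider's height (4.5 mm). It stands 12 to 30 mm below the needle's rest height, varying, left and right apart; it is held by friction only and must not be moved
- right_mark (a point): inner end, at half height, of the brass rider (9 mm high) clipped on the right scale's outer edge, just beyond the needle's end. Needle at the rider: its tip is level with this point within half the rider's height (4.5 mm). It stands 12 to 30 mm below the needle's rest height, varying, left and right apart; it is held by friction only and must not be moved
- left_tilt (a joint): tilt of the plate by the left corner, rad: 0 at rest, grows as the left pad is pressed, stop at 0.32; springs back to 0 when let go. Independent of the other corner if the press is within about 10 mm of the pad's centre
- right_tilt (a joint): tilt of the plate by the right corner, rad: 0 at rest, grows as the right pad is pressed, stop at 0.32; springs back to 0 when let go. Independent of the other corner if the press is within about 10 mm of the pad's centre
- hardness_tester: obstacle, fixed: tall dark hardness tester (562 x 315 mm, 950 mm high) to the left of the mount; it fills x from 0.45 to 1.0 m and y from -0.03 to 0.28 m, so an arm that comes from the left must pass in front of it, at x below 0.40. Origin at the centre of its underside
- loose_specimen: bystander: loose round black resin specimen, 30 mm across, 22 mm high, standing on the worktop to the left of the pivot, behind the left arm of the mount; origin at the centre of its underside
- ref_block: bystander: loose round ground-steel block, 53 mm across, 13 mm high, on the worktop behind the mount; origin at the centre of its underside
- hex_key: bystander: loose black L-shaped hex key, 35 x 81 x 5 mm, on the worktop behind the mount, to the right; origin at the centre of its underside

How it is judged:
By the outcome, as a careful person would: the job done as asked, in the order asked, and still so for the second after the job is handed in, with the robot touching nothing.
It also fails if it takes over 51 s, if anything falls off the work surface, if the arm or the gripper's body presses on something with over 40 N, if the wrist force passes 120 N, or if a joint passes its speed limit or range.

## Working session

There is one attempt and no reset: what is moved stays moved. The work goes in short steps, Python scripts to look and compute and a tool call to move; the robot and the scene stay as the last step left them, time stands still between calls to the robot, and variables do not carry over. Pictures are saved under pics/ and viewed, at most 10 in all, crops included, and the job is handed in when it is done.

Besides the shell and the picture viewer there is one more tool, called after "Call:" as a command line: name --argument value ..., lists and objects as JSON in quotes. carry_out: Moves the arm, as the interface text tells. Its arguments: {"type":"object","properties":{"increments":{"type":"array"}},"required":["increments"]}

```bash
mkdir -p pics; python3 - <<'E'
from plant import *
import cv2
for n in("scene","top"):
    cv2.imwrite(f"pics/{n}0.png",cv2.resize(snapshot(n)[:,:,::-1],None,fx=1.5,fy=1.5,interpolation=cv2.INTER_CUBIC)); print(n,camera_model(n))
print(camera_model("wrist"),hold_point_z); print(sense())
E
```

```text
scene {'fovy': 47.2429599959114, 'cx': 256.66391191676615, 'cy': 190.93757961662152, 'R': array([[-0.71770156, -0.69621075, -0.01396673],
       [-0.46295096,  0.49203206, -0.73727936],
       [ 0.52017389, -0.52268063, -0.67544361]]), 't': array([0.32466212, 0.41970635, 0.68653526])}
top {'fovy': 55.852496243407785, 'cx': 255.27468903740757, 'cy': 194.90558546675834, 'R': array([[-0.00973792, -0.9998464 ,  0.01457252],
       [-0.99504341,  0.0082468 , -0.09909894],
       [ 0.09896354, -0.01546531, -0.99497088]]), 't': array([-0.14000839,  0.58486347,  1.03668042])}
{'fovy': 58.31333143176922, 'cx': 254.94543410643703, 'cy': 188.87272564480685, 'mount': array([[ 3.42215160e-05, -9.54583825e-01, -2.97942477e-01,
         7.62243449e-02],
       [ 9.99999900e-01,  1.65311427e-04, -4.14785104e-04,
         6.00284332e-04],
       [ 4.45200448e-04, -2.97942434e-01,  9.54583735e-01,
        -1.43468308e-01],
       [ 0.00000000e+00,  0.00000000e+00,  0.00000000e+00,
         1.00000000e+00]])} 0.0187
{'time_s': 0.1, 'joint_positions': array([ 1.13331809,  0.70701838, -0.02762964,  1.48494991,  0.02199744,
        0.95091554, -0.07550651]), 'qd': array([ 0.00145247, -0.00213196, -0.00141556, -0.00241762,  0.00142712,
       -0.00041065, -0.00092644]), 'tau': array([ 3.41277635e-03, -8.84286475e+01,  1.23720266e+00, -2.36455446e+01,
        1.70877669e-02,  5.08149824e-03, -1.06534146e-04]), 'position': array([ 0.22159121, -0.53032602,  0.2308875 ]), 'tcp_rot': array([[ 9.22696485e-01,  3.85526960e-01, -3.99853638e-04],
       [ 3.85527167e-01, -9.22696042e-01,  9.04521405e-04],
       [-2.02259809e-05, -9.88753161e-04, -9.99999511e-01]]), 'ft_force': array([-0.39492816,  0.38027923, -0.93411537]), 'torque': array([ 0.01374233, -0.02292527,  0.04109155]), 'gripper_force': 0.0, 'opening': 0.08569226931411739}
```

View pics/scene0.png

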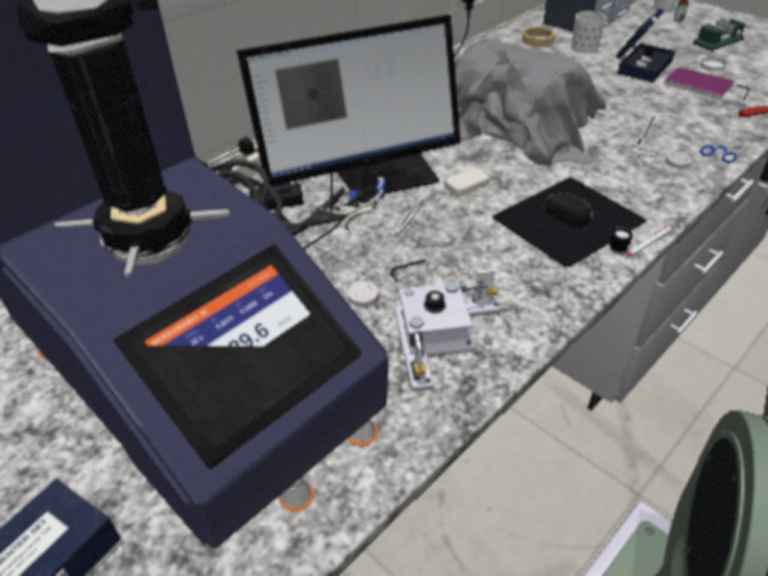

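View pics/top0.png

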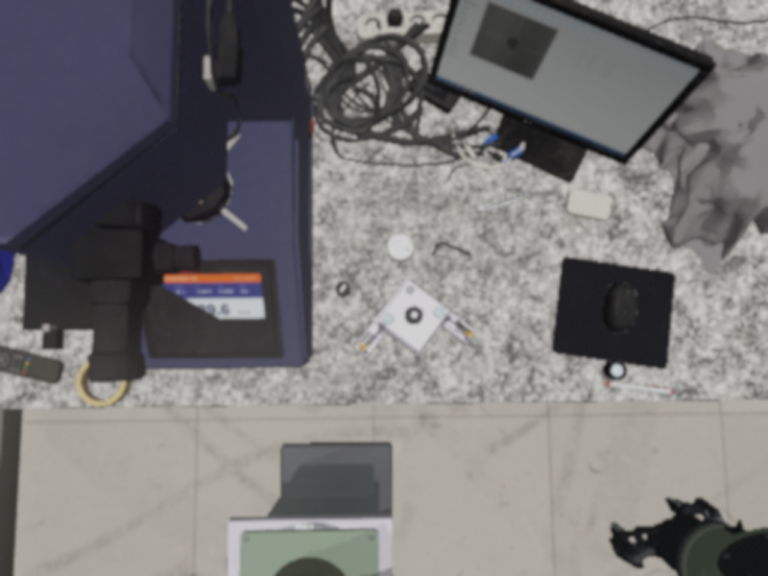

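The mount is near (412,315) in the enlarged top view and (435,310) in the scene view. I'll take closer crops.

```bash
python3 - <<'E'
from plant import *
import cv2,numpy as np
t=snapshot("top")[175:245,215:335,::-1]; s=snapshot("scene")[160:270,240:350,::-1]
a=cv2.resize(t,None,fx=5,fy=5,interpolation=cv2.INTER_CUBIC)
cv2.imwrite("pics/t1.png",a)
cv2.imwrite("pics/s1.png",cv2.resize(s,None,fx=5.4,fy=5.4,interpolation=cv2.INTER_CUBIC))
E
```

```text
(no output)
```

View pics/t1.png

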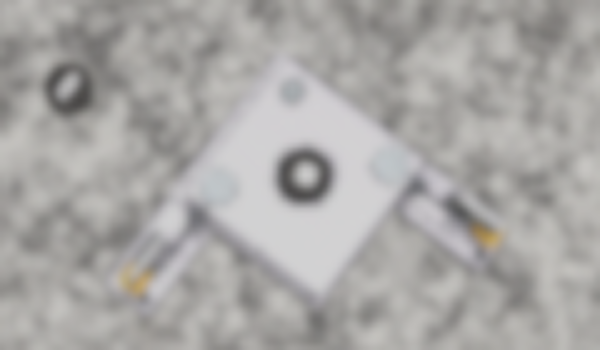

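View pics/s1.png

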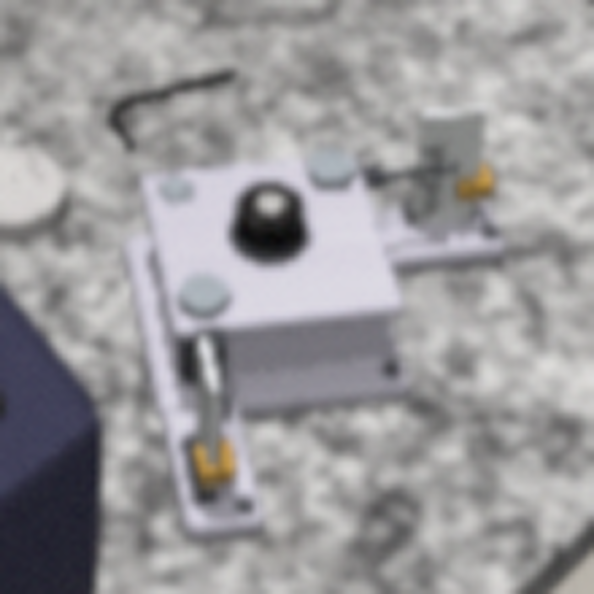

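Top crop: pivot screw (293,91), left pad (219,187), right pad (390,167), riders (135,280) and (487,236). Scene crop: left pad (205,296), right pad (333,166), pivot (177,190), riders (212,464) and (476,183).

```bash
cat > h.py <<'E'
from plant import *
import numpy as np
from scipy.optimize import least_squares
def fK(m): return 192/np.tan(np.radians(m["fovy"]/2))
def proj(n,X,s=None):
    m=camera_model(n)
    if n=="wrist":
        M=np.array(m["mount"]); p=(np.asarray(X)-s["position"])@s["tcp_rot"]; c=(p-M[:3,3])@M[:3,:3]
    else: c=np.asarray(X)@m["R"].T+m["t"]
    return c[...,:2]/c[...,2:]*fK(m)+[m["cx"],m["cy"]]
def w(p,loc):
    c,s=np.cos(p[2]),np.sin(p[2]); L=np.atleast_2d(loc)
    return np.c_[p[0]+c*L[:,0]-s*L[:,1],p[1]+s*L[:,0]+c*L[:,1],L[:,2]]
PTS=np.array([[-.05,.05,.063],[-.05,-.05,.063],[-.05,-.0,.076]])
E
python3 - <<'E'
from h import *
t=lambda a:(np.array(a)+.5)/5-.5+[215,175]
s=lambda a:(np.array(a)+.5)/5.4-.5+[240,160]
T=t([[219,187],[390,167]]);S=s([[205,296],[333,166]])
P=PTS[:2]
for use in("top","scene","both"):
    f=lambda p:np.r_[(proj("top",w(p,P))-T).ravel()*(use!="scene"),(proj("scene",w(p,P))-S).ravel()*(use!="top")]
    r=least_squares(f,[.55,-.15,0]);print(use,r.x.round(4),r.fun.round(2))
p=r.x
print(w(p,P).round(4))
# triangulate points
for nm,a,b in(("Lpad",T[0],S[0]),("Rpad",T[1],S[1]),("piv",t([293,91]),s([177,190])),("Lrider",t([135,280]),s([212,464])),("Rrider",t([487,236]),s([476,183]))):
    q=least_squares(lambda X:np.r_[proj("top",X)-a,proj("scene",X)-b],[.5,-.15,.05]);print(nm,q.x.round(4),q.fun.round(2))
E
```

```text
top [ 0.5864 -0.1966  0.1076] [-0.33  0.04  0.33 -0.04  0.   -0.    0.   -0.  ]
scene [ 0.587  -0.1938  0.1288] [-0.    0.   -0.   -0.    0.01 -0.02 -0.01  0.03]
both [ 0.5868 -0.1951  0.1193] [-0.63  0.07 -0.02 -0.42  0.15 -0.26  0.44 -0.03]
[[ 0.5312 -0.1514  0.063 ]
 [ 0.5432 -0.2507  0.063 ]]
Lpad [ 0.5322 -0.1527  0.0605] [-0.18 -0.21  0.22  0.01]
Rpad [ 0.5428 -0.2499  0.0635] [-0.26 -0.32  0.35  0.02]
piv [ 0.5874 -0.1957  0.0572] [-0.25 -0.3   0.32  0.02]
Lrider [ 0.4813 -0.1029  0.0352] [-0.57 -0.68  0.67  0.04]
Rrider [ 0.5043 -0.3082  0.0384] [-0.38 -0.5   0.53  0.01]
```

Call:
carry_out --increments '[0, 0, -7, 0, 0, 0, 0, 0, 0, -7, 0, 0, 0, 0, 0, 0, -7, 0, 0, 0, 0, 0, 0, -7, 0, 0, 0, 0, 0, 0, -7, 0, 0, 0, 0, 0, 0, -7, 0, 0, 0, 0, 0, 0, -7, 0, 0, 0, 0, 0, 0, -7, 0, 0, 0, 0]'

```text
time_s: 0.87
position: [0.2216, -0.5305, 0.2312]
tcp_rot: [[0.191, 0.982, -0.0], [0.982, -0.191, 0.0], [0.0, -0.0, -1.0]]
ft_force: [0.0, -0.7, -0.3]
opening: -0.0
gripper_force: 0.0
```

Call:
carry_out --increments '[0, 0, -7, 0, 0, 0, 0, 0, 0, -7, 0, 0, 0, 0, 0, 0, -7, 0, 0, 0, 0, 0, 0, -7, 0, 0, 0, 0, 0, 0, -7, 0, 0, 0, 0, 0, 0, -7, 0, 0, 0, 0, 0, 0, -7, 0, 0, 0, 0, 0, 0, -7, 0, 0, 0, 0]'

```text
time_s: 1.53
position: [0.2216, -0.5305, 0.2311]
tcp_rot: [[-0.707, 0.707, -0.0], [0.707, 0.707, 0.0], [0.0, 0.0, -1.0]]
ft_force: [-0.8, -0.7, 1.3]
opening: -0.0001
gripper_force: 0.0
```

Call:
carry_out --increments '[0, 0, -7, 0, 0, 0, 0, 0, 0, -7, 0, 0, 0, 0, 0, 0, -7, 0, 0, 0, 0, 0, 0, -7, 0, 0, 0, 0, 0, 0, -7, 0, 0, 0, 0, 0, 0, -7, 0, 0, 0, 0, 0, 0, -3.3, 0, 0, 0, 0, 0, 0, 0, 0, 0, 0, 0]'

```text
time_s: 2.2
position: [0.2215, -0.5305, 0.231]
tcp_rot: [[-1.0, -0.002, -0.0], [-0.002, 1.0, 0.001], [0.0, 0.001, -1.0]]
ft_force: [-0.1, 0.1, -1.4]
opening: 0.0001
gripper_force: 0.0
```

Call:
carry_out --increments '[0, 0, 0, -0.024, 0.033, 0, 0, 0, 0, 0, -0.024, 0.033, 0, 0, 0, 0, 0, -0.024, 0.033, 0, 0, 0, 0, 0, -0.024, 0.033, 0, 0, 0, 0, 0, -0.024, 0.033, 0, 0, 0, 0, 0, -0.024, 0.033, 0, 0, 0, 0, 0, -0.024, 0.033, 0, 0, 0, 0, 0, -0.024, 0.033, 0, 0]'

```text
time_s: 2.87
position: [0.4145, -0.2649, 0.2314]
tcp_rot: [[-1.0, 0.004, 0.0], [0.004, 1.0, -0.0], [-0.0, -0.0, -1.0]]
ft_force: [1.2, -0.5, 0.5]
opening: -0.0002
gripper_force: 0.0
```

Call:
carry_out --increments '[0, 0, 0, -0.024, 0.033, 0, 0, 0, 0, 0, -0.024, 0.033, 0, 0, 0, 0, 0, 0, 0, 0.04, 0, 0, 0, 0, 0, 0, 0.035, 0, 0, -7, 0, 0, 0, 0, 0, 0, -7, 0, 0, 0, 0, 0, 0, -7, 0, 0, 0, 0, 0, 0, -4, 0, 0, 0, 0, 0]'

```text
time_s: 3.53
position: [0.4657, -0.2098, 0.1524]
tcp_rot: [[-0.951, 0.013, 0.31], [0.005, 1.0, -0.028], [-0.31, -0.025, -0.95]]
ft_force: [2.2, -0.4, -1.9]
opening: -0.0001
gripper_force: 0.0
```

```bash
python3 - <<'E'
from h import *
import cv2,pickle
s=sense(); im=snapshot("wrist"); pickle.dump(s,open("w1.pkl","wb"))
cv2.imwrite("pics/w1raw.png",im[:,:,::-1])
cv2.imwrite("pics/w1.png",cv2.resize(im[:,:,::-1],None,fx=1.5,fy=1.5,interpolation=cv2.INTER_CUBIC))
print(s["time_s"],s["position"],s["tcp_rot"].round(3),s["joint_positions"].round(2),s["ft_force"])
p=[.5868,-.1951,.1193]
print(proj("wrist",w(p,[[-.05,.05,.063],[-.05,-.05,.063],[-.092,.092,.052],[-.092,-.092,.052]]),s)*1.5)
E
```

```text
3.5333 [ 0.46565792 -0.20979486  0.15240379] [[-0.951  0.013  0.31 ]
 [ 0.005  1.    -0.028]
 [-0.31  -0.025 -0.95 ]] [ 0.59  0.68 -0.29  2.13  1.09  0.1   0.88] [ 2.24567017 -0.36416162 -1.93564425]
[[501.50374773 343.63833924]
 [313.34502447 358.95721663]
 [585.84786718 256.4236256 ]
 [219.84613153 291.56186959]]
```

View pics/w1.png

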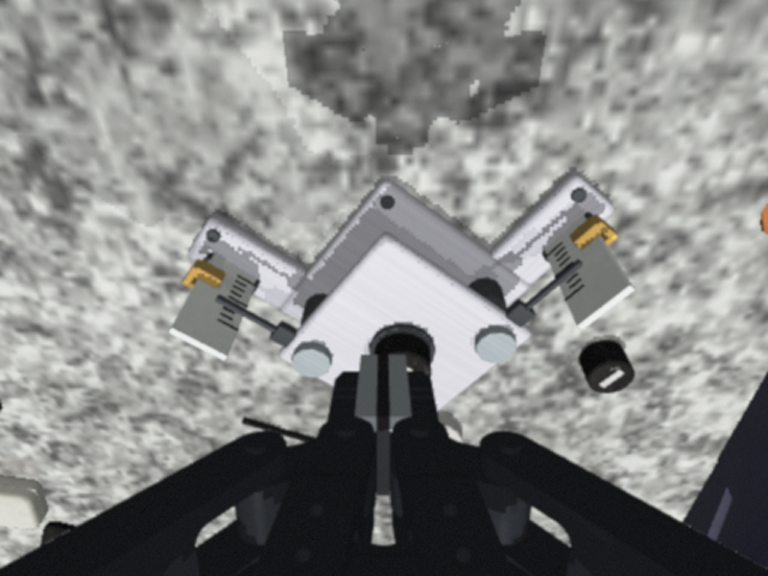

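The wrist picture shows the whole front: left pad (495,344), right pad (312,361), left needle end ~(578,264), right ~(219,298), and riders at (596,233) and (203,274). I'll enlarge both scales.

```bash
python3 - <<'E'
import cv2,numpy as np
i=cv2.imread("pics/w1raw.png")
a=i[150:250,110:210]; b=i[120:220,340:440]
cv2.imwrite("pics/w1c.png",np.hstack([cv2.resize(x,None,fx=4,fy=4,interpolation=cv2.INTER_CUBIC) for x in(a,b)]))
E
```

```text
(no output)
```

View pics/w1c.png

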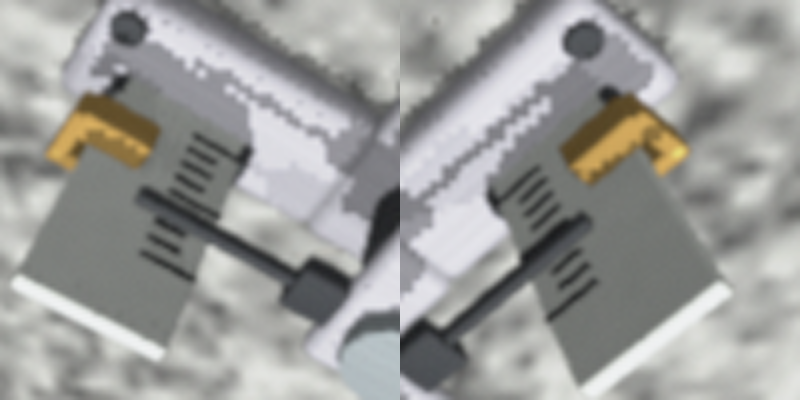

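```bash
python3 - <<'E'
from h import *
import pickle,cv2
s=pickle.load(open("w1.pkl","rb"))
# refined pose from wrist: pads; tips (top-face end of needle) 
c1=lambda a:(np.array(a)+.5)/4-.5+[110,150]
c2=lambda a:(np.array(a)+.5)/4-.5+[340,120]
u=lambda a:(np.array(a)+.5)/1.5-.5
M=np.array([u([495,344]),u([312,361]),c2([585,222]),c1([143,197])])
L=np.array([[-.05,.05,.063],[-.05,-.05,.063],[-.092,.092,.052],[-.092,-.092,.052]])
r=least_squares(lambda p:(proj("wrist",w(p,L),s)-M).ravel(),[.587,-.195,.12]);print(r.x.round(4),r.fun.round(1))
# with free small camera offset, weak prior
r2=least_squares(lambda p:np.r_[(proj("wrist",w(p[:3],L)+[0,0,p[3]],s)-M).ravel()],[.587,-.195,.12,0]);print(r2.x.round(4),r2.fun.round(1))
p=r.x; print(w(p,L[:2]).round(4))
i=cv2.imread("pics/w1raw.png")
out=[]
for side,c0 in((-1,(110,150)),(1,(340,120))):
    im=cv2.resize(i[c0[1]:c0[1]+100,c0[0]:c0[0]+100],None,fx=4,fy=4,interpolation=cv2.INTER_CUBIC)
    off=M[2 if side==1 else 3]-proj("wrist",w(p,L[2 if side==1 else 3]),s)[0]
    for dr in(0,.002):
      for dz in(0,.01,.015,.02,.025,.03):
        a=.092+dr/2**.5
        q=(proj("wrist",w(p,[-a,side*a,.052-dz]),s)[0]+off-c0+.5)*4-.5
        if dr: print(side,dz,q.round())
        cv2.circle(im,tuple(int(v) for v in q.round()),2,(0,0,255) if dr==0 else (255,0,0),-1)
    out.append(im)
cv2.imwrite("pics/ov.png",np.hstack(out))
E
```

```text
[ 0.5835 -0.1814  0.0494] [ 27.2  -0.1  21.5  -7.6 -67.3  -1.2  24.2 -15.4]
[ 0.5527 -0.1866  0.0498  0.0458] [ 42.5  12.6   4.3   5.7 -33.2  -3.  -10.1 -14.4]
[[ 0.5311 -0.1339  0.063 ]
 [ 0.536  -0.2338  0.063 ]]
-1 0 [134. 191.]
-1 0.01 [146. 162.]
-1 0.015 [152. 148.]
-1 0.02 [157. 135.]
-1 0.025 [163. 122.]
-1 0.03 [168. 109.]
1 0 [595. 215.]
1 0.01 [575. 186.]
1 0.015 [566. 173.]
1 0.02 [556. 159.]
1 0.025 [548. 146.]
1 0.03 [539. 134.]
```

View pics/ov.png

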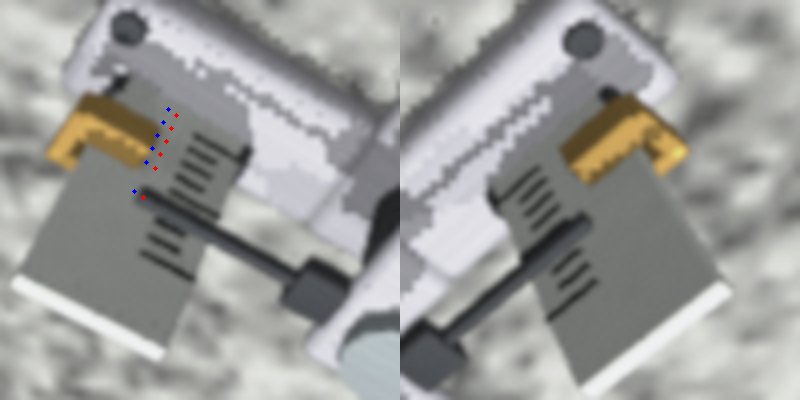

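```bash
python3 - <<'E'
from h import *
import pickle,cv2
s=pickle.load(open("w1.pkl","rb"))
c1=lambda a:(np.array(a)+.5)/4-.5+[110,150]
c2=lambda a:(np.array(a)-[400,0]+.5)/4-.5+[340,120]
u=lambda a:(np.array(a)+.5)/1.5-.5
M=np.array([u([495,344]),u([312,361]),c2([585,222]),c1([143,197])])
L=np.array([[-.05,.05,.063],[-.05,-.05,.063],[-.092,.092,.052],[-.092,-.092,.052]])
r=least_squares(lambda p:(proj("wrist",w(p,L),s)-M).ravel(),[.587,-.195,.12]);print(r.x.round(4),r.fun.round(1))
p=r.x; print(w(p,L[:2]).round(4))
i=cv2.imread("pics/w1raw.png")
out=[]
for side,c0 in((-1,(110,150)),(1,(340,120))):
    im=cv2.resize(i[c0[1]:c0[1]+100,c0[0]:c0[0]+100],None,fx=6,fy=6,interpolation=cv2.INTER_CUBIC)
    k=2 if side==1 else 3
    off=M[k]-proj("wrist",w(p,L[k]),s)[0]
    pr=lambda dr,dz,dt:(proj("wrist",w(p,[-.092-(dr+dt)/2**.5,side*(.092+(dr-dt)/2**.5),.052-dz]),s)[0]+off-c0+.5)*6-.5  # dt>0: toward robot, normal to needle
    for dr in(.002,):
      for dz in(0,.005,.01,.015,.02,.025,.03):
        q=pr(dr,dz,0); print(side,dz,q.round())
        cv2.circle(im,tuple(int(v) for v in q.round()),2,(0,0,255),-1)
    print("t axis per 5mm",(pr(.002,.015,.005)-pr(.002,.015,0)).round(1),"r axis",(pr(.007,.015,0)-pr(.002,.015,0)).round(1))
    out.append(im[:400,:400] if side==-1 else im[:400,200:])
cv2.imwrite("pics/ov2.png",np.hstack(out))
E
```

```text
[ 0.5896 -0.1969  0.1261] [ 1.3  2.3 -1.1  1.6  0.6 -1.6 -0.9 -0.9]
[[ 0.5337 -0.1536  0.063 ]
 [ 0.5462 -0.2528  0.063 ]]
-1 0 [201. 288.]
-1 0.005 [212. 266.]
-1 0.01 [223. 244.]
-1 0.015 [233. 222.]
-1 0.02 [243. 202.]
-1 0.025 [253. 182.]
-1 0.03 [263. 162.]
t axis per 5mm [ 16.8 -24. ] r axis [-33.4 -18.7]
1 0 [291. 322.]
1 0.005 [279. 300.]
1 0.01 [267. 279.]
1 0.015 [256. 259.]
1 0.02 [245. 239.]
1 0.025 [235. 220.]
1 0.03 [225. 201.]
t axis per 5mm [-26.8 -21. ] r axis [ 30.9 -27.1]
```

View pics/ov2.png

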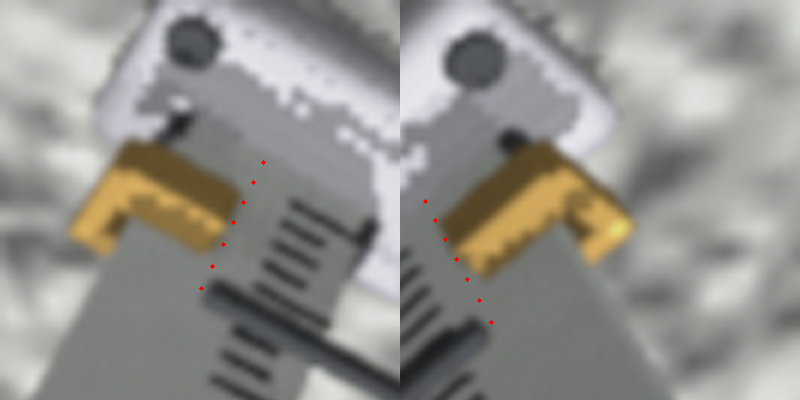

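The left rider's top edge is about 13 mm below the needle's rest height, so its mark is about 18 mm down. The right rider's top edge is about 11 mm down, so its mark is about 15.5–16 mm down. I'll straighten the tool and go above the left pad.

Call:
carry_out --increments '[0, 7, 0, 0, 0, 0, 0, 0, 7, 0, 0, 0, 0, 0, 0, 4, 0, 0, 0, 0, 0, 0, 0, 0, 0, 0, 0, 0]'

```text
time_s: 3.92
position: [0.471, -0.2131, 0.1469]
tcp_rot: [[-0.993, 0.013, 0.119], [0.009, 0.999, -0.042], [-0.119, -0.041, -0.992]]
ft_force: [0.4, -0.1, -0.6]
opening: -0.0002
gripper_force: 0.0
```

```bash
python3 - <<'E'
from h import *
s=sense();R=s["tcp_rot"]
print(s["position"].round(4),R.round(3),s["joint_positions"].round(2),s["ft_force"].round(2))
from scipy.spatial.transform import Rotation as Ro
G=np.array([[-1,0,0],[0,1,0],[0,0,-1.]])
print(Ro.from_matrix(R.T@G).as_rotvec(degrees=True).round(2), G.T@(np.array([.530,-.1495,.085])-s["position"]))
E
```

```text
[ 0.471  -0.2131  0.1469] [[-0.993  0.013  0.119]
 [ 0.009  0.999 -0.042]
 [-0.119 -0.041 -0.992]] [ 0.71  0.77 -0.63  1.93  0.85  0.59  1.09] [ 0.42 -0.15 -0.63]
[-2.4   6.84 -0.63] [-0.05904661  0.06362965  0.06185581]
```

Call:
carry_out --increments '[-2.3, 6.4, -0.6, 0, 0, 0, 0, 0, 0, 0, -0.02, 0.021, 0, 0, 0, 0, 0, -0.02, 0.021, 0, 0, 0, 0, 0, -0.019, 0.021, 0, 0, 0, 0, 0, 0, 0, 0.03, 0, 0, 0, 0, 0, 0, 0.02, 0, 0, 0, 0, 0, 0, 0, 0, 0, 0, 0, 0, 0, 0, 0]'

```text
time_s: 4.58
position: [0.5306, -0.1523, 0.097]
tcp_rot: [[-1.0, 0.002, 0.029], [0.002, 1.0, -0.014], [-0.029, -0.014, -0.999]]
ft_force: [-0.7, -0.1, 0.5]
opening: -0.0
gripper_force: 0.0
```

```bash
cat > st.py <<'E'
from h import *
import sys
from scipy.spatial.transform import Rotation as Ro
s=sense();R=s["tcp_rot"]; G=np.array([[-1,0,0],[0,1,0],[0,0,-1.]])
print(s["time_s"],s["position"].round(4),s["joint_positions"].round(2),s["ft_force"].round(2))
print(Ro.from_matrix(R.T@G).as_rotvec(degrees=True).round(2), (R.T@(np.array(eval(sys.argv[1]))-s["position"])).round(4))
E
python3 st.py "[.530,-.1495,.070]"
```

```text
4.5833 [ 0.5306 -0.1523  0.097 ] [ 0.54  0.92 -0.62  1.74  0.79  0.72  1.06] [-0.7  -0.15  0.49]
[-0.8   1.66 -0.11] [0.0014 0.0032 0.027 ]
```

Call:
carry_out --increments '[-0.8, 1.7, 0, 0.001, 0.003, 0.02, 0, 0, 0, 0, 0, 0, 0.008, 0, 0, 0, 0, 0, 0, 0, 0, 0, 0, 0, 0, 0, 0, 0]'

```text
time_s: 4.92
position: [0.5306, -0.1501, 0.0697]
tcp_rot: [[-1.0, 0.002, 0.001], [0.002, 1.0, -0.001], [-0.001, -0.001, -1.0]]
ft_force: [1.1, 0.1, 0.6]
opening: -0.0
gripper_force: 0.0
```

Call:
carry_out --increments '[0, 0, 0, 0, 0, 0.002, 0, 0, 0, 0, 0, 0, 0.002, 0, 0, 0, 0, 0, 0, 0.001, 0, 0, 0, 0, 0, 0, 0, 0, 0, 0, 0, 0, 0, 0, 0]'

```text
time_s: 5.33
position: [0.5306, -0.1499, 0.0641]
tcp_rot: [[-1.0, 0.001, 0.0], [0.001, 1.0, -0.001], [-0.0, -0.001, -1.0]]
ft_force: [-0.4, 0.1, -0.3]
opening: 0.0001
gripper_force: 0.0
```

```bash
python3 st.py "[.530,-.1495,.063]"
```

```text
5.3333 [ 0.5306 -0.1499  0.0641] [ 0.52  0.98 -0.6   1.72  0.81  0.71  1.05] [-0.42  0.09 -0.34]
[-0.04  0.01 -0.07] [0.0006 0.0004 0.0011]
```

No contact yet at 64.1 mm. I'll press on to see where contact starts and how stiff it is.

Call:
carry_out --increments '[0, 0, 0, 0, 0, 0.001, 0, 0, 0, 0, 0, 0, 0.001, 0, 0, 0, 0, 0, 0, 0.001, 0, 0, 0, 0, 0, 0, 0, 0, 0, 0, 0, 0, 0, 0, 0]'

```text
time_s: 5.75
position: [0.5305, -0.1498, 0.0609]
tcp_rot: [[-1.0, 0.001, -0.0], [0.001, 1.0, -0.0], [0.0, -0.0, -1.0]]
ft_force: [-1.2, 1.5, 3.3]
opening: 0.0002
gripper_force: 1.7
```

Call:
carry_out --increments '[0, 0, 0, 0, 0, 0.001, 0, 0, 0, 0, 0, 0, 0.001, 0, 0, 0, 0, 0, 0, 0.001, 0, 0, 0, 0, 0, 0, 0, 0, 0, 0, 0, 0, 0, 0, 0]'

```text
time_s: 6.17
position: [0.5304, -0.1498, 0.0578]
tcp_rot: [[-1.0, 0.001, -0.0], [0.001, 1.0, -0.0], [0.0, -0.0, -1.0]]
ft_force: [-2.9, 3.2, 4.8]
opening: -0.0002
gripper_force: 2.8
```

Call:
carry_out --increments '[0, 0, 0, 0, 0, 0.001, 0, 0, 0, 0, 0, 0, 0.001, 0, 0, 0, 0, 0, 0, 0, 0, 0, 0, 0, 0, 0, 0, 0]'

```text
time_s: 6.5
position: [0.5304, -0.1497, 0.0559]
tcp_rot: [[-1.0, 0.001, -0.0], [0.001, 1.0, -0.0], [0.0, -0.0, -1.0]]
ft_force: [-3.9, 2.5, 5.9]
opening: 0.0004
gripper_force: 3.4
```

```bash
python3 - <<'E'
from h import *
import cv2,pickle
s=sense(); a=snapshot("wrist"); b=snapshot("scene"); pickle.dump(s,open("w2.pkl","wb"))
print(s["position"],s["ft_force"])
cv2.imwrite("pics/w2raw.png",a[:,:,::-1]);cv2.imwrite("pics/s2raw.png",b[:,:,::-1])
p=[.588,-.196,.122]
q=proj("wrist",w(p,[[-.092,.092,.052],[-.0935,.0935,.034],[-.092,.092,.037]]),s); print(q)
c=q[1].astype(int); x0=min(max(c[0]-50,0),412); y0=min(max(c[1]-50,0),284); print(x0,y0)
A=cv2.resize(a[y0:y0+100,x0:x0+100,::-1],None,fx=4,fy=4,interpolation=cv2.INTER_CUBIC)
B=cv2.resize(b[205:265,255:315,::-1],(400,400),interpolation=cv2.INTER_CUBIC)
cv2.imwrite("pics/c2.png",np.hstack([A,B]))
E
```

```text
[ 0.53037974 -0.14971083  0.0558526 ] [-3.8675623   2.45316234  5.90342778]
[[333.56248355 155.53990725]
 [328.38017398 144.55140815]
 [326.7035615  149.12645103]]
278 94
```

View pics/c2.png

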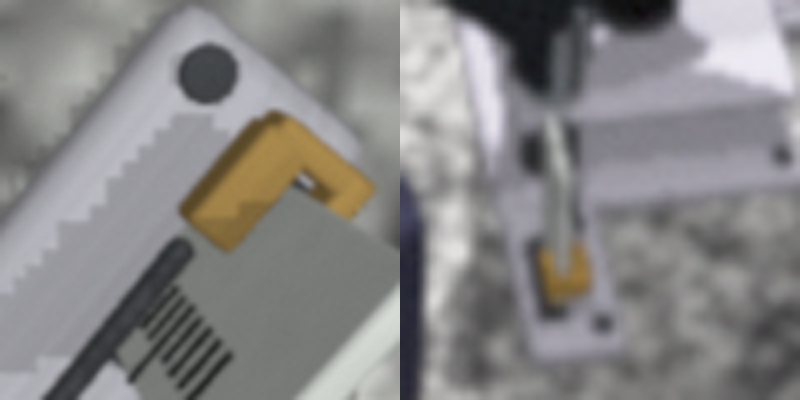

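The needle end (185,243) is still above the rider's middle; tip sink so far is about 13.5 mm. I'll triangulate the rider from the two wrist views as a check.

```bash
python3 - <<'E'
from h import *
import pickle
s1=pickle.load(open("w1.pkl","rb"));s2=pickle.load(open("w2.pkl","rb"))
a=lambda x,y:(np.array([x-200,y])+.5)/6-.5+[340,120]
b=lambda x,y:(np.array([x,y])+.5)/4-.5+[278,94]
for n,p,q in(("rider top back inner",a(485,277),b(228,250)),("rider front top inner",a(453,240),b(188,213)),("bolt",a(475,60),b(208,73))):
    r=least_squares(lambda X:np.r_[proj("wrist",X,s1)-p,proj("wrist",X,s2)-q],[.48,-.1,.04]);print(n,r.x.round(4),r.fun.round(1))
p=b(185,240)
# tip at known local xy, solve z & common horizontal plane: line of sight at several z
m=camera_model("wrist");M=np.array(m["mount"])
d=s2["tcp_rot"]@M[:3,:3]@np.r_[(p-[m["cx"],m["cy"]])/fK(m),1];o=s2["position"]+s2["tcp_rot"]@M[:3,3]
for z in(.034,.038,.042): print(z,(o+d*(z-o[2])/d[2]).round(4))
E
```

```text
rider top back inner [ 0.4888 -0.112   0.0373] [ 0. -0. -0.  0.]
rider front top inner [ 0.4847 -0.1165  0.0352] [-0.3  0.1  0.2 -0.1]
bolt [ 0.47   -0.1105  0.0135] [-0.2  0.   0.1 -0. ]
0.034 [ 0.4883 -0.1165  0.034 ]
0.038 [ 0.4875 -0.1173  0.038 ]
0.042 [ 0.4867 -0.1181  0.042 ]
```

Call:
carry_out --increments '[0, 0, 0, 0, 0, 0.001, 0, 0, 0, 0, 0, 0, 0.001, 0, 0, 0, 0, 0, 0, 0.0008, 0, 0, 0, 0, 0, 0, 0, 0, 0, 0, 0, 0, 0, 0, 0, 0, 0, 0, 0, 0, 0, 0]'

```text
time_s: 7.1
position: [0.5303, -0.1496, 0.0531]
tcp_rot: [[-1.0, 0.001, -0.0], [0.001, 1.0, -0.0], [0.0, -0.0, -1.0]]
ft_force: [-3.7, 3.3, 7.4]
opening: 0.0
gripper_force: 4.3
```

```bash
python3 - <<'E'
from h import *
import cv2,pickle
s=sense(); a=snapshot("wrist"); b=snapshot("scene"); pickle.dump(s,open("w3.pkl","wb"))
print(s["time_s"],s["position"],s["ft_force"])
cv2.imwrite("pics/w3raw.png",a[:,:,::-1]);cv2.imwrite("pics/s3raw.png",b[:,:,::-1])
A=cv2.resize(a[94:194,278:378,::-1],None,fx=4,fy=4,interpolation=cv2.INTER_CUBIC)
B=cv2.resize(b[225:265,260:300,::-1],(400,400),interpolation=cv2.INTER_CUBIC)
cv2.imwrite("pics/c3.png",np.hstack([A,B]))
E
```

```text
7.1 [ 0.5303382  -0.1496285   0.05314286] [-3.73980357  3.32733156  7.41242799]
```

View pics/c3.png

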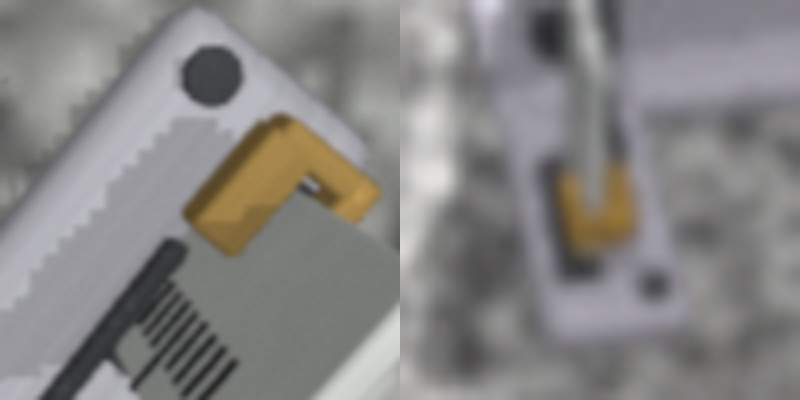

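The needle end now lies in the middle of the rider in the scene crop (595,205). That agrees with the estimates: tip sink about 19 mm, mark about 19.5 mm down. Holding here, then releasing.

Call:
carry_out --increments '[0, 0, 0, 0, 0, 0, 0, 0, 0, 0, 0, 0, 0, 0, 0, 0, 0, 0, 0, 0, 0, 0, 0, 0, 0, 0, 0, 0, 0, 0, 0, 0, 0, 0, 0, 0, 0, 0, 0, 0, 0, 0, 0, 0, 0, 0, 0, 0, 0, 0, 0, 0, 0, 0, 0, 0]'

```text
time_s: 7.87
position: [0.5303, -0.1496, 0.0531]
tcp_rot: [[-1.0, 0.001, -0.0], [0.001, 1.0, -0.0], [0.0, -0.0, -1.0]]
ft_force: [-4.5, 2.6, 7.8]
opening: 0.0002
gripper_force: 4.3
```

Call:
carry_out --increments '[0, 0, 0, 0, 0, 0, 0, 0, 0, 0, 0, 0, 0, 0, 0, 0, 0, 0, 0, 0, 0, 0, 0, 0, 0, 0, 0, 0, 0, 0, 0, 0, 0, 0, 0, 0, 0, 0, 0, 0, 0, 0, 0, 0, 0, 0, 0, 0, 0, 0, 0, 0, 0, 0, 0, 0]'

```text
time_s: 8.53
position: [0.5303, -0.1496, 0.0531]
tcp_rot: [[-1.0, 0.001, -0.0], [0.001, 1.0, -0.0], [0.0, -0.0, -1.0]]
ft_force: [-5.1, 2.6, 7.7]
opening: 0.0002
gripper_force: 4.3
```

Call:
carry_out --increments '[0, 0, 0, 0, 0, 0, 0, 0, 0, 0, 0, 0, 0, 0, 0, 0, 0, 0, 0, -0.003, 0, 0, 0, 0, 0, 0, -0.004, 0, 0, 0, 0, 0, 0, -0.006, 0, 0, 0, 0, 0, 0, -0.012, 0, 0, 0, 0, 0, 0, -0.02, 0, 0, 0, 0, 0, 0, -0.01, 0]'

```text
time_s: 9.2
position: [0.5311, -0.15, 0.1104]
tcp_rot: [[-1.0, 0.001, 0.002], [0.001, 1.0, -0.001], [-0.002, -0.001, -1.0]]
ft_force: [0.6, 0.6, 0.7]
opening: -0.0003
gripper_force: 0.0
```

```bash
python3 st.py "[.542,-.2548,.108]"
```

```text
9.2 [ 0.5311 -0.15    0.1104] [ 0.55  0.91 -0.66  1.7   0.74  0.8   1.11] [0.62 0.57 0.72]
[-0.05  0.1  -0.07] [-0.011  -0.1048  0.0025]
```

Call:
carry_out --increments '[0, 0, 0, -0.0035, -0.035, 0, 0, 0, 0, 0, -0.0035, -0.035, 0, 0, 0, 0, 0, -0.004, -0.035, 0, 0, 0, 0, 0, 0, 0, 0, 0, 0, 0, 0, 0, 0, 0, 0, 0, 0, 0, 0, 0, 0.02, 0, 0, 0, 0, 0, 0, 0.018, 0, 0, 0, 0, 0, 0, 0, 0]'

```text
time_s: 9.87
position: [0.5404, -0.2537, 0.068]
tcp_rot: [[-1.0, -0.0, -0.003], [-0.0, 1.0, 0.001], [0.003, 0.001, -1.0]]
ft_force: [-0.1, 0.4, -1.2]
opening: 0.0002
gripper_force: 0.0
```

```bash
python3 st.py "[.542,-.2548,.065]"
```

```text
9.8667 [ 0.5404 -0.2537  0.068 ] [ 0.69  1.03 -0.66  1.54  0.77  0.85  1.31] [-0.11  0.42 -1.21]
[ 0.05 -0.18  0.01] [-0.0016 -0.0011  0.003 ]
```

Target z is 0.063 − 0.0088 = 0.0542. First I'll go to contact and part of the way down.

Call:
carry_out --increments '[0, 0, 0, -0.0015, -0.001, 0, 0, 0, 0, 0, 0, 0, 0.0015, 0, 0, 0, 0, 0, 0, 0.0015, 0, 0, 0, 0, 0, 0, 0.001, 0, 0, 0, 0, 0, 0, 0.001, 0, 0, 0, 0, 0, 0, 0.001, 0, 0, 0, 0, 0, 0, 0, 0, 0, 0, 0, 0, 0, 0, 0]'

```text
time_s: 10.53
position: [0.5429, -0.256, 0.0642]
tcp_rot: [[-1.0, 0.001, 0.0], [0.001, 1.0, -0.001], [-0.0, -0.001, -1.0]]
ft_force: [-0.8, 0.4, -0.3]
opening: -0.0001
gripper_force: 0.0
```

Call:
carry_out --increments '[0, 0, 0, 0, 0, 0.001, 0, 0, 0, 0, 0, 0, 0.001, 0, 0, 0, 0, 0, 0, 0.001, 0, 0, 0, 0, 0, 0, 0, 0, 0, 0, 0, 0, 0, 0, 0]'

```text
time_s: 10.95
position: [0.5429, -0.2561, 0.0612]
tcp_rot: [[-1.0, 0.001, -0.0], [0.001, 1.0, -0.001], [0.0, -0.001, -1.0]]
ft_force: [-0.5, -1.8, 3.8]
opening: -0.0003
gripper_force: 1.6
```

Call:
carry_out --increments '[0, 0, 0, 0, 0, 0.001, 0, 0, 0, 0, 0, 0, 0.001, 0, 0, 0, 0, 0, 0, 0, 0, 0, 0, 0, 0, 0, 0, 0]'

```text
time_s: 11.28
position: [0.5428, -0.2562, 0.0591]
tcp_rot: [[-1.0, 0.001, -0.0], [0.001, 1.0, -0.001], [0.0, -0.001, -1.0]]
ft_force: [-1.9, -3.9, 4.9]
opening: -0.0003
gripper_force: 2.4
```

Call:
carry_out --increments '[0, 0, 0, 0, 0, 0.001, 0, 0, 0, 0, 0, 0, 0.001, 0, 0, 0, 0, 0, 0, 0.001, 0, 0, 0, 0, 0, 0, 0.001, 0, 0, 0, 0, 0, 0, 0.0007, 0, 0, 0, 0, 0, 0, 0, 0, 0, 0, 0, 0, 0, 0, 0]'

```text
time_s: 11.87
position: [0.5427, -0.2564, 0.0546]
tcp_rot: [[-1.0, 0.002, -0.0], [0.002, 1.0, -0.001], [0.0, -0.001, -1.0]]
ft_force: [-2.8, -4.1, 7.6]
opening: 0.0
gripper_force: 3.8
```

```bash
python3 - <<'E'
from h import *
import cv2,pickle
s=sense(); a=snapshot("wrist"); pickle.dump(s,open("w4.pkl","wb"))
print(s["time_s"],s["position"],s["ft_force"])
cv2.imwrite("pics/w4raw.png",a[:,:,::-1])
# gold rider by mask in each wrist view, centroids triangulated: left w1+w2, right w1+w4
def gold(f,x0,x1):
    im=cv2.imread(f); h=cv2.cvtColor(im,cv2.COLOR_BGR2HSV); m=cv2.inRange(h,(12,110,60),(28,255,255)); m[:,:x0]=0;m[:,x1:]=0; m[300:]=0
    n,l,st,c=cv2.connectedComponentsWithStats(m); k=1+st[1:,4].argmax(); print(f,c[k].round(1),st[k]); return c[k]
L=lambda f:pickle.load(open(f,"rb"))
for nm,g1,g2,s2 in(("L",gold("pics/w1raw.png",256,440),gold("pics/w3raw.png",256,440),L("w3.pkl")),("R",gold("pics/w1raw.png",50,256),gold("pics/w4raw.png",50,300),s)):
    r=least_squares(lambda X:np.r_[proj("wrist",X,L("w1.pkl"))-g1,proj("wrist",X,s2)-g2],[.48,-.1,.04]);print(nm,r.x.round(4),r.fun.round(1))
E
```

```text
11.8667 [ 0.54274658 -0.25637917  0.05458614] [-2.77890497 -4.11533846  7.56566527]
pics/w1raw.png [395.1 154.7] [381 144  31  22 355]
pics/w3raw.png [346.4 139.5] [325 123  48  35 761]
pics/w1raw.png [135.4 182.8] [122 174  27  18 289]
pics/w4raw.png [142.2 166.2] [118 152  48  30 752]
L [ 0.4808 -0.1068  0.0344] [-0.1  0.   0.  -0. ]
R [ 0.5059 -0.311   0.0365] [-0.1 -0.   0.1  0. ]
```

Call:
carry_out --increments '[0, 0, 0, 0, 0, 0.0005, 0, 0, 0, 0, 0, 0, 0, 0, 0, 0, 0, 0, 0, 0, 0, 0, 0, 0, 0, 0, 0, 0, 0, 0, 0, 0, 0, 0, 0, 0, 0, 0, 0, 0, 0, 0, 0, 0, 0, 0, 0, 0, 0, 0, 0, 0, 0, 0, 0, 0]'

```text
time_s: 12.58
position: [0.5428, -0.2564, 0.0541]
tcp_rot: [[-1.0, 0.002, -0.0], [0.002, 1.0, -0.001], [0.0, -0.001, -1.0]]
ft_force: [-3.6, -4.1, 6.6]
opening: 0.0001
gripper_force: 3.9
```

Call:
carry_out --increments '[0, 0, 0, 0, 0, 0, 0, 0, 0, 0, 0, 0, 0, 0, 0, 0, 0, 0, 0, 0, 0, 0, 0, 0, 0, 0, 0, 0, 0, 0, 0, 0, 0, 0, 0, 0, 0, 0, 0, 0, 0, 0, 0, 0, 0, 0, 0, 0, 0, 0, 0, 0, 0, 0, 0, 0]'

```text
time_s: 13.25
position: [0.5428, -0.2564, 0.0541]
tcp_rot: [[-1.0, 0.002, -0.0], [0.002, 1.0, -0.001], [0.0, -0.001, -1.0]]
ft_force: [-3.6, -4.7, 7.0]
opening: -0.0003
gripper_force: 3.9
```

Call:
carry_out --increments '[0, 0, 0, 0, 0, 0, 0, 0, 0, 0, 0, 0, 0, 0, 0, 0, 0, 0, 0, -0.003, 0, 0, 0, 0, 0, 0, -0.004, 0, 0, 0, 0, 0, 0, -0.006, 0, 0, 0, 0, 0, 0, -0.012, 0, 0, 0, 0, 0, 0, -0.02, 0, 0, 0, 0, 0, 0, -0.03, 0]'

```text
time_s: 13.92
position: [0.5422, -0.2553, 0.129]
tcp_rot: [[-1.0, 0.001, -0.002], [0.001, 1.0, 0.001], [0.002, 0.001, -1.0]]
ft_force: [-0.6, 0.1, 0.9]
opening: 0.0003
gripper_force: 0.0
```

Call:
carry_out --increments '[0, 0, 0, 0, 0, -0.03, 0, 0, 0, 0, 0, 0, 0, 0, 0, 0, 0, 0, 0, 0, 0, 0, 0, 0, 0, 0, 0, 0, 0, 0, 0, 0, 0, 0, 0, 0, 0, 0, 0, 0, 0, 0, 0, 0, 0, 0, 0, 0, 0]'

```text
time_s: 14.5
position: [0.5427, -0.2557, 0.1584]
tcp_rot: [[-1.0, 0.001, -0.001], [0.001, 1.0, -0.0], [0.001, -0.0, -1.0]]
ft_force: [-0.4, -0.6, -0.0]
opening: 0.0001
gripper_force: 0.0
```

```bash
python3 - <<'E'
from h import *
s=sense();print(s["time_s"],s["position"],s["ft_force"],abs(s["qd"]).max()); print(close_job())
E
```

```text
14.5 [ 0.54273117 -0.25574689  0.15840926] [-0.41464464 -0.56305007 -0.03586368] 0.0014939458561303506
the job is handed in; nothing more can be done
None
```

I pressed the left pad, then the right, to my estimate of each rider's height, held each over 1 s, released it and handed the job in at 14.5 s; the left level was checked in a picture, the right only by calculation, and I took no final picture of the sprung-back corners or loose parts.

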